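# Set the brake screw of a sculptor's banding wheel

### The arm

A 7-joint arm with a two-finger parallel gripper is mounted at the origin on the work surface. World frame = base frame: x ahead of the robot, y to its left, z up, the work surface at z = 0. Lengths are in m, angles in degrees, forces in N, time in s.
With the tool pointing down it reaches from about 0.425 to 0.925 m from the base axis. Payload 6.8 kg.
Tool frame: the origin (TCP) lies midway between the tips of the shut fingers; the grasp point (between the pads) lies env.grip_point_offset behind it (env.grip_point_offset is the distance from the TCP to the grasp point, in m); z points along the fingers, y is the line along which they close (so a half turn about z gives the same grasp; the last joint's range is limited). The gripper opens to 85 mm and grips with 20 to 120 N. Pads are 22 mm wide; open, the fingers measure 114 mm over their backs; the gripper's body (76 mm by 85 mm) begins 54 mm behind the grasp point. The pads swing forward as they close: fully open they stand 13 mm farther back than shut.
Start: joints at [-75.865, 27.33, 1.283, 89.118, -0.659, 63.558, -4.761], TCP at [0.234, 0.633, 0.192] pointing down, gripper open.
Joint ranges: [-169.35, 169.35], [-19.33, 120.38], [-80.79, 83.38], [13.8, 139.57], [-78.32, 258.32], [9.67, 109.79], [-169.56, 169.56]. Speed limits (degrees/s): [136.94, 136.94, 180, 180, 180, 180, 180].

### API

Orientations are given as [roll, pitch, yaw] about the fixed x, y, z axes, in that order (R = Rz(yaw) Ry(pitch) Rx(roll)).
In Python, from plant import get_state, imaging, workorder, env gives the robot as it stands. The module is installed in compiled form; this text tells all that it offers.
- The arm moves only by the tool drive_tool, never from a script. Its argument "plan" is a list of rows, each a list of 7 numbers: the shift along the tool's x, y, z as a fraction of full scale, then the turn, a rotation vector about the tool's x, y, z as a fraction of full scale, then the opening in per cent of the stroke, from 0 (shut) to 100 (fully open). A call has 1 to 12 rows; each row shifts and turns the commanded pose from where the row before left it, along the tool's axes as they then stand; what a row does not reach is not made up. Full scale, the value 1, is 0.15 m for a shift and 45 degrees for a turn. A row lasts 1/8 s, in which the tool goes at most 62.5 mm and 10.7 degrees, less where a joint would pass 70% of its speed; a pose out of reach is approached as far as the arm can. A call with a number of a shift or a turn outside -1 to 1 is refused whole. A call with a gripper value outside its range is refused whole. The fingers move at their own pace and stop on an object; "newtons" is the grip in N (left out, the last holds). Time passes only in rows, so rows that do not move let the fingers close. It gives the time, the measured TCP pose, the force, the opening and the grip force at its end, in the units of the state.
- get_state(): the state, without advancing time (a new reading comes with each control period).
- imaging.read_camera(name): name is "side" or "top" or "wrist"; returns a dict with "frame" (400x640x3 uint8, blue, green, red), "K" (3x3 intrinsics, pixels), "dist" ([k1, k2, p1, p2, k3] as OpenCV has them; the pictures are not rectified), "rvec" (rotation vector, rad) and "tvec" (3), from world to camera coordinates, as OpenCV has them. Camera axes: x right, y down, z forward; pixel columns grow to the right and rows downward; lengths in m; the calibration is good to about 2 mm. A picture is of the moment at which its call begins. There is no depth.
- workorder.finish_job(): hands the job in; it is judged then, once.
The state is a dict: "clock": time; "joint_positions": joint angles; "joint_velocities": joint speeds; "effort": joint torques, N m; "tcp_pos": TCP position; "tool_rot": TCP orientation; "contact_force": force on the tool from outside, world axes, zero at the start; "wrist_torque": the same for the moment, N m; "opening": finger opening in m; "grasp_force": force on a finger pad.
Only numpy, scipy, OpenCV 4.12 (cv2) and the standard library are available. Lean on these libraries where they do the work, as an engineer would, in place of code of your own. Each camera call takes 0.05 s, during which the arm holds its last target. There are 200 camera calls.

### The job

Set the brake of the sculptor's wheel: turn the T-headed brake screw clockwise (seen from above) until it just bottoms, stopping as soon as you feel it come up solid so that you do not force its seat round, then back it off a quarter of a turn (90 degrees) and let go. Leave the things standing around the wheel where they are.

Things in the scene. Friction and masses are not known exactly. Their poses are not given: they have to be found in the camera images.
- stand: The wheel's cast stand, fixed to the table. Origin on the table top under the screw's axis; x points level from the screw to the wheel's centre, 170 mm away; z up. Wheel: aluminium disc 200 mm across, top at 62 mm; on it a 120 x 85 mm wooden board with thin pins, the tallest reaching 105 mm. The screw stands on a grey boss 44 mm across (68 at the foot), 70 mm high, capped by a brass seat 36 mm across.
- screw: The upright steel brake screw with a T-shaped head. Origin on its axis, 75 mm above the table; z up, x along the T-bar. The bar is 48 mm long (x), 10 thick (y), 26 high, from 91 to 117 mm above the table, on a 9 mm stem; a 20 mm round collar reaches up to 80 mm. It only turns, clockwise from above to tighten, needs about 0.08 N m either way and stays where it is left.
- screw_grip (a point): Middle of the T-bar, on the screw's axis, 104 mm above the table; axes as the screw's. At the start the screw is 0.8 to 2.2 rad short of bottoming; where it bottoms differs each time, cannot be seen and must be felt: the torque climbs at once. Above about 0.40 N m the brass seat is forced round with the screw: more than about 14 degrees of that spoils the job. It can be backed off 2 rad or more.
- figure: Bystander: a loose small fired-clay head on a 60 x 60 mm wooden base, 89 mm high. Origin at the centre of its underside. Leave it alone.
- jar: Bystander: a loose glass jar with a steel lid, 60 mm across and 85 mm high. Origin at the centre of its underside. Leave it alone.
- rib: Bystander: a loose flat wooden modelling rib, 110 x 30 x 7 mm (long side along x), lying on the table. Origin at the centre of its underside. Leave it alone.

How it is judged:
By the outcome, as a careful person would: the job done as asked, in the order asked, and still so for the second after the job is handed in, with the robot touching nothing.
It also fails if it takes over 72 s, if anything falls off the work surface, if the arm or the gripper's body presses on something with over 40 N, if the wrist force passes 120 N, or if a joint passes its speed limit or range.

## Working session

There is one attempt and no reset: what is moved stays moved. The work goes in short steps, Python scripts to look and compute and a tool call to move; the robot and the scene stay as the last step left them, time stands still between calls to the robot, and variables do not carry over. Pictures are saved under pics/ and viewed, at most 10 in all, crops included, and the job is handed in when it is done.

Besides the shell and the picture viewer there is one more tool, called after "Emit:" in YAML: its name, and indented under it one key for each argument. drive_tool: Moves the arm, as the interface text tells. Its arguments: {"type":"object","properties":{"plan":{"type":"array","items":{"type":"array","items":{"type":"number"}}},"newtons":{"type":"number"}},"required":["plan"]}

```bash
mkdir -p pics
python3 - <<'E'
from plant import get_state, imaging, env
import cv2
print(get_state(), env.grip_point_offset)
for n in ("top","side"):
    d=imaging.read_camera(n); cv2.imwrite(f"pics/{n}0.png",d["frame"]); print(n,d["K"].round(1).tolist(),d["rvec"],d["tvec"],d["dist"])
E
```

```text
{'clock': 0.0, 'joint_positions': array([-75.86667679,  27.37507758,   1.28079232,  89.17834329,
        -0.66006651,  63.56011185,  -4.7598692 ]), 'joint_velocities': array([-0.08072242, -0.02035167, -0.04529661,  0.01907267,  0.03396202,
        0.0772065 ,  0.0459027 ]), 'effort': array([ 6.01403517e-04, -5.96453762e+01,  1.60857640e+00, -2.81193280e+01,
        1.25494946e-02,  9.35210672e-03,  1.87404157e-05]), 'tcp_pos': array([0.23426655, 0.63231967, 0.19053425]), 'tool_rot': array([-1.79894059e+02,  7.22625289e-03,  1.59674407e+02]), 'contact_force': array([-0.14114629, -1.69704287, -0.58763216]), 'wrist_torque': array([-0.00299337,  0.01161241, -0.00197797]), 'grasp_force': 0.0, 'opening': 0.08530742254265339} 0.0187
top [[503.1, 0.0, 325.6], [0.0, 503.1, 193.5], [0.0, 0.0, 1.0]] [ 2.13531785 -2.18835207  0.09122666] [0.04752862 0.62685992 1.24336076] [0.02099261 0.         0.         0.         0.        ]
side [[361.9, 0.0, 319.6], [0.0, 361.9, 196.6], [0.0, 0.0, 1.0]] [ 2.187251   -0.58701795  0.30640963] [-0.49219902  0.28176238  0.76328507] [-0.00163208  0.          0.          0.          0.        ]
```

View pics/top0.png

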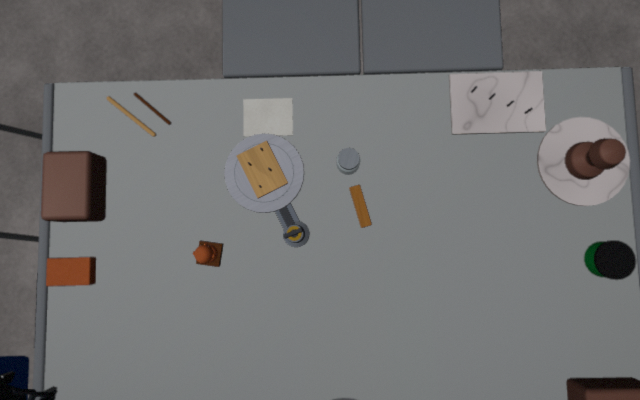

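View pics/side0.png

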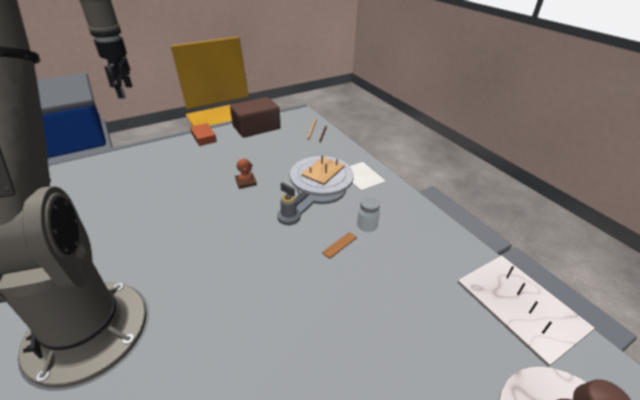

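The top view shows the screw near (294,233), the wheel near (264,172), the figure near (207,254), the jar near (348,160) and the rib near (361,206). I'll enlarge around the screw.

```bash
cat > h.py <<'E'
import numpy as np, cv2
def cam(d):
    R=cv2.Rodrigues(np.array(d["rvec"],float))[0]; return R,np.array(d["tvec"],float).ravel()
def pix2w(d,uv,z):
    R,t=cam(d); n=cv2.undistortPoints(np.array([[uv]],float),d["K"],np.array(d["dist"],float)).ravel()
    r=R.T@np.array([n[0],n[1],1]); c=-R.T@t
    return c+r*(z-c[2])/r[2]
def w2pix(d,p):
    return cv2.projectPoints(np.array(p,float).reshape(-1,1,3),np.array(d["rvec"],float),np.array(d["tvec"],float),d["K"],np.array(d["dist"],float))[0].reshape(-1,2)
E
python3 - <<'E'
from plant import imaging
from h import *
d=imaging.read_camera("top"); f=d["frame"]
s=imaging.read_camera("side"); g=s["frame"]
a=cv2.resize(f[205:255,264:324],None,fx=10,fy=10,interpolation=cv2.INTER_CUBIC)
b=cv2.resize(g[175:225,270:310],None,fx=5,fy=5,interpolation=cv2.INTER_CUBIC)
im=np.zeros((500,800,3),np.uint8); im[:,:600]=a; im[:250,600:]=b
cv2.imwrite("pics/c1.png",im)
for n,uv,z in (("screw",(294,233),.117),("wheel",(264,172.5),.062),("fig",(207,254),.02),("jar",(348,160),.085),("rib",(361,206),.007)): print(n,pix2w(d,uv,z).round(3))
E
```

```text
screw [0.528 0.107 0.117]
wheel [0.681 0.184 0.062]
fig [0.483 0.337 0.02 ]
jar [ 0.703 -0.025  0.085]
rib [ 0.596 -0.058  0.007]
```

View pics/c1.png

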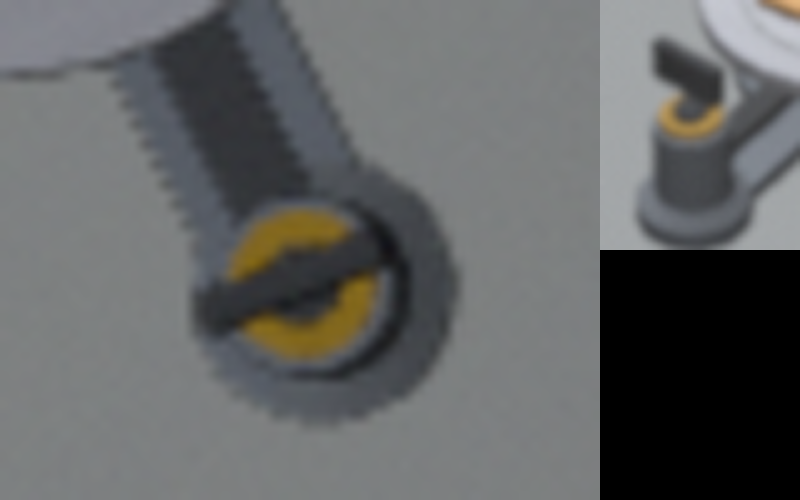

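Run:
```python
from plant import imaging, get_state
from h import *
d=imaging.read_camera("top")
a=pix2w(d,(284.2,235.6),.117);b=pix2w(d,(302.8,228.9),.117)
print(a,b,(a+b)/2,np.linalg.norm(a-b),np.degrees(np.arctan2(*(b-a)[1::-1])))
print("seat",pix2w(d,(264+30.2,205+28),.07))
print(get_state()["tool_rot"])
```

```text
[0.5223789  0.13047611 0.117     ] [0.5370059  0.08648828 0.117     ] [0.5296924  0.10848219 0.117     ] 0.046355996914031486 -71.60681368591162
seat [0.52902205 0.11060766 0.07      ]
[-1.79953524e+02  2.18903777e-03  1.59676012e+02]
```

Emit:
drive_tool:
  plan:
    - [-0.254,-0.2155,0,0,0,0,100]
    - [-0.254,-0.2155,0,0,0,0,100]
    - [-0.254,-0.2155,0,0,0,0,100]
    - [-0.254,-0.2155,0,0,0,0,100]
    - [-0.254,-0.2155,0,0,0,0,100]
    - [-0.254,-0.2155,0,0,0,0,100]
    - [-0.254,-0.2155,0,0,0,0,100]
    - [-0.254,-0.2155,0,0,0,0,100]
    - [-0.254,-0.2155,0,0,0,0,100]
    - [-0.254,-0.2155,0,0,0,0,100]
    - [-0.254,-0.2155,0,0,0,0,100]
    - [-0.254,-0.2155,0,0,0,0,100]

```text
clock: 1.75
tcp_pos: [0.5291, 0.109, 0.1917]
tool_rot: [180.0, 0.0, 159.7]
contact_force: [2.1, 0.2, -0.1]
opening: 0.0853
grasp_force: 0.0
```

Emit:
drive_tool:
  plan:
    - [0,0,0,0,0,0.19,100]
    - [0,0,0,0,0,0.19,100]
    - [0,0,0,0,0,0.19,100]
    - [0,0,0,0,0,0.19,100]
    - [0,0,0,0,0,0.19,100]
    - [0,0,0,0,0,0.19,100]
    - [0,0,0,0,0,0,100]
    - [0,0,0,0,0,0,100]

```text
clock: 2.75
tcp_pos: [0.5284, 0.1105, 0.1915]
tool_rot: [180.0, -0.0, 108.5]
contact_force: [-0.4, 0.2, 0.4]
opening: 0.0855
grasp_force: 0.0
```

Run:
```python
from plant import imaging, get_state
from h import *
s=get_state(); print(s)
d=imaging.read_camera("wrist"); f=d["frame"].copy()
print(w2pix(d,[[.529,.109,.117]]))
cv2.imwrite("pics/w1.png",f)
```

```text
{'clock': 2.75, 'joint_positions': array([-38.98470748,  15.20852638,  24.77847703, 109.02401599,
        -7.50865123,  57.33464007,   7.63935571]), 'joint_velocities': array([ 0.23639626,  0.0286508 , -0.00585015, -0.16409799,  0.0075565 ,
        0.0321686 , -0.53187239]), 'effort': array([-1.11267264e-01, -4.02234972e+01,  3.98433432e+00, -2.62350440e+01,
        1.01469643e-02,  1.84106299e-03, -1.78434129e-02]), 'tcp_pos': array([0.52840583, 0.11050672, 0.1915047 ]), 'tool_rot': array([ 1.79998782e+02, -3.46253418e-03,  1.08544795e+02]), 'contact_force': array([-0.42438129,  0.20799815,  0.42014475]), 'wrist_torque': array([-0.01366608,  0.00544909,  0.03824924]), 'grasp_force': 0.0, 'opening': 0.0855158766246804}
[[324.17152618 186.56331423]]
```

View pics/w1.png

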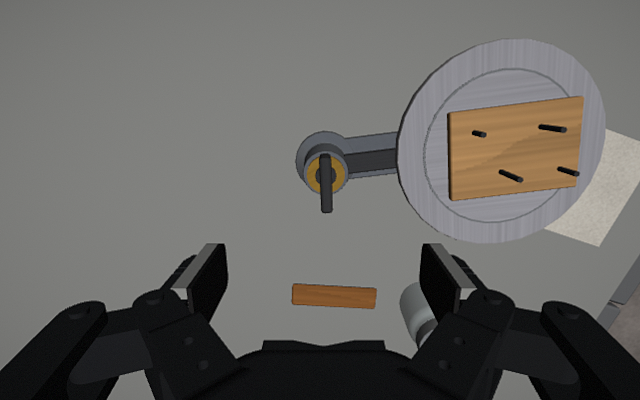

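The wrist view shows the bar's top from about (325,155) to (326.5,212), close to the prediction of (324,187).

Run:
```python
from plant import imaging, get_state
from h import *
d=imaging.read_camera("wrist"); f=d["frame"]
g=f.max(axis=2)[150:225,300:350]; 
m=np.uint8(g<75)
n,l,st,c=cv2.connectedComponentsWithStats(m); print(st[1:],c[1:])
# top face ends: print brightness at column profile
for r in range(200,216,2): print(r,f[r,318:334].max(axis=1))
a=pix2w(d,(325,155),.117);b=pix2w(d,(326.5,212.5),.117)
print(a,b,(a+b)/2,np.linalg.norm(a-b),np.degrees(np.arctan2(*(a-b)[1::-1])))
z=[get_state()["wrist_torque"] for _ in range(3)];print(z)
```

```text
[[  0   0  50  33 283]
 [ 16   3  20  60 796]
 [ 13   9   1   1   1]
 [ 47  26   3   5   6]
 [  6  34   1   1   1]] [[25.33568905  9.00706714]
 [25.39447236 31.54648241]
 [13.          9.        ]
 [47.83333333 28.        ]
 [ 6.         34.        ]]
200 [132 137 125  15  40  47  54  55  54  54  55  54  50  40  76 140]
202 [132 136 124  12  39  49  54  52  55  55  56  53  50  36  73 141]
204 [131 137 124   8  41  48  53  54  55  54  56  54  49  37  75 141]
206 [131 136 125  35  37  48  52  52  55  54  56  54  52  38  76 142]
208 [131 135 123  32  37  48  53  54  53  55  55  54  51  40  57 114]
210 [130 135 122  44  34  46  52  54  54  55  57  56  52  44  77 132]
212 [130 130 135 128  69  30  25  22  24  25  29  41  62  78 130 134]
214 [130 130 131 132 135 137 137 136 137 137 136 136 135 133 132 130]
[0.52131967 0.13386848 0.117     ] [0.53806449 0.08823643 0.117     ] [0.52969208 0.11105246 0.117     ] 0.04860734233458142 110.15077428989487
[array([-0.00123619, -0.06529741,  0.01820352]), array([-0.00123619, -0.06529741,  0.01820352]), array([-0.00123619, -0.06529741,  0.01820352])]
```

Emit:
drive_tool:
  plan:
    - [0,0.008,0,0,0,-0.02,100]
    - [0,0,0.174,0,0,0,100]
    - [0,0,0.174,0,0,0,100]
    - [0,0,0.174,0,0,0,100]
    - [0,0,0.174,0,0,0,100]
    - [0,0,0,0,0,0,100]
    - [0,0,0,0,0,0,40]
    - [0,0,0,0,0,0,40]
    - [0,0,0,0,0,0,40]
    - [0,0,0,0,0,0,40]
  newtons: 25

```text
clock: 4.1
tcp_pos: [0.5298, 0.1109, 0.0875]
tool_rot: [180.0, -0.0, 109.3]
contact_force: [0.6, 0.3, -0.9]
opening: 0.0342
grasp_force: 0.0
```

Run:
```python
from plant import imaging, get_state
from h import *
s=get_state(); print(s["contact_force"],s["wrist_torque"],s["opening"],s["effort"][6])
d=imaging.read_camera("wrist"); cv2.imwrite("pics/w2.png",d["frame"])
```

```text
[ 0.64465312  0.30799403 -0.92855362] [0.05193533 0.03910743 0.02914293] 0.03415018950056142 0.00014780787751078606
```

View pics/w2.png

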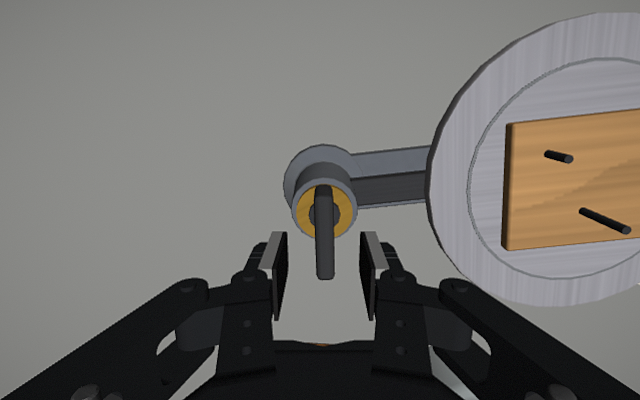

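The bar (columns 316–333) sits midway between the pads (columns 285 and 365), so I'll close.

Emit:
drive_tool:
  plan:
    - [0,0,0,0,0,0,0]
    - [0,0,0,0,0,0,0]
    - [0,0,0,0,0,0,0]
    - [0,0,0,0,0,0,0]
    - [0,0,0,0,0,0,0]
    - [0,0,0,0,0,0,0]
  newtons: 30

```text
clock: 4.9
tcp_pos: [0.5296, 0.1108, 0.0871]
tool_rot: [-180.0, -0.0, 109.3]
contact_force: [-0.9, -0.9, 0.2]
opening: 0.0002
grasp_force: 0.0
```

```bash
cat > s.py <<'E'
from plant import get_state
s=get_state(); print(s["clock"],s["contact_force"].round(2),s["wrist_torque"].round(3),s["opening"].round(4),s["grasp_force"],s["effort"][6].round(3),s["joint_positions"].round(1),s["tool_rot"].round(2),s["tcp_pos"].round(4))
E
python3 s.py
```

```text
Traceback (most recent call last):
  File "s.py", line 2, in <module>
    s=get_state(); print(s["clock"],s["contact_force"].round(2),s["wrist_torque"].round(3),s["opening"].round(4),s["grasp_force"],s["effort"][6].round(3),s["joint_positions"].round(1),s["tool_rot"].round(2),s["tcp_pos"].round(4))
                                                                                           ^^^^^^^^^^^^^^^^^^
AttributeError: 'float' object has no attribute 'round'
```

The fingers shut on nothing, so I'll look.

```bash
sed -i 's/s\["opening"\].round(4)/s["opening"]/' s.py; python3 s.py
python3 - <<'E'
from plant import imaging, get_state
from h import *
d=imaging.read_camera("wrist"); e=imaging.read_camera("side")
a=np.hstack([cv2.resize(d["frame"][100:360,200:440],(400,433)),cv2.resize(e["frame"][130:238,260:360],(400,433),interpolation=cv2.INTER_CUBIC)]); cv2.imwrite("pics/w3.png",a)
print(w2pix(d,[[.5297,.1105,.117],[.5297,.1105,.106],[.5297,.1108,.0871]]),w2pix(e,[[.5297,.1105,.117],[.5297,.1108,.0871]]), -cam(d)[0].T@cam(d)[1])
E
```

```text
4.9 [-0.87 -0.94  0.19] [ 0.056  0.044 -0.015] 0.00022157780434722048 0.0 0.0 [-36.2  23.3  22.2 114.2 -12.3  44.8  12.5] [-180.     -0.    109.27] [0.5296 0.1108 0.0871]
[[324.71390977 239.11768393]
 [324.6131892  230.52388329]
 [324.63274353 217.49395414]] [[286.29676476 184.8870019 ]
 [286.67327013 193.50803053]] [0.50567859 0.17636783 0.26932018]
```

View pics/w3.png

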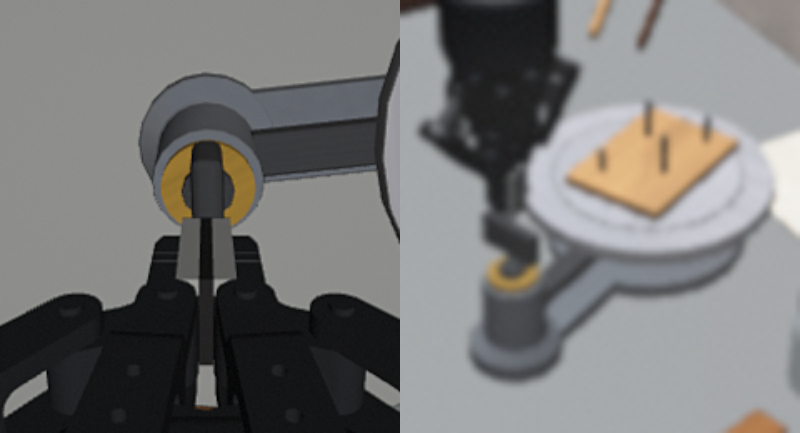

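Run:
```python
from plant import imaging, get_state
from h import *
d=imaging.read_camera("wrist"); e=imaging.read_camera("side")
for c in (d,e):
    R,t=cam(c); print(c["K"][0,0], (R.T@-t).round(4), "axis",R[2].round(3))
ax=np.array([np.cos(np.radians(109.4)),np.sin(np.radians(109.4)),0]); P=np.array([.5297,.1105,0])
pts=[P+ax*.024+[0,0,.117],P-ax*.024+[0,0,.117],P+ax*.024+[0,0,.091],P-ax*.024+[0,0,.091]]
print("bar + top,- top,+bot,-bot"); print("wrist",w2pix(d,pts).round(1).tolist()); print("side",w2pix(e,pts).round(1).tolist())
T=get_state()["tcp_pos"]; zz=[T+[0,0,h] for h in (0,.01,.02,.03,.04)]
print("tcp up",w2pix(d,zz).round(1).tolist(),w2pix(e,zz).round(1).tolist())
f=d["frame"]
print("col profile", [(r,f[r,324].tolist()) for r in range(180,260,4)])
```

```text
325.86377440281314 [0.5057 0.1764 0.2693] axis [ 0.092 -0.262 -0.961]
361.90280662831697 [ 0.1997 -0.6047  0.7062] axis [ 0.406  0.666 -0.625]
bar + top,- top,+bot,-bot
wrist [[324.7, 194.0], [324.7, 280.8], [324.5, 180.6], [324.5, 257.4]]
side [[280.0, 181.4], [292.8, 188.5], [280.5, 188.9], [293.0, 196.1]]
tcp up [[324.5, 217.5], [324.5, 223.8], [324.6, 230.8], [324.7, 238.6], [324.8, 247.4]] [[286.6, 193.5], [286.5, 190.7], [286.4, 187.8], [286.2, 184.8], [286.1, 181.8]]
col profile [(180, [112, 105, 100]), (184, [55, 66, 73]), (188, [39, 40, 37]), (192, [38, 38, 37]), (196, [50, 47, 46]), (200, [59, 57, 57]), (204, [58, 56, 55]), (208, [59, 58, 56]), (212, [57, 56, 55]), (216, [59, 57, 56]), (220, [59, 58, 56]), (224, [58, 56, 56]), (228, [57, 56, 55]), (232, [17, 18, 16]), (236, [18, 18, 18]), (240, [17, 17, 13]), (244, [19, 20, 21]), (248, [16, 17, 18]), (252, [16, 15, 17]), (256, [20, 19, 19])]
```

The bar lies where I predicted. The tips, however, show about 35–40 mm nearer the palm than the reported TCP: wrist row 231 against 217, and in the side view just above the bar. So the fingers closed above the bar. I'll open part way and go lower.

Emit:
drive_tool:
  plan:
    - [0,0,0,0,0,0,40]
    - [0,0,0,0,0,0,40]
    - [0,0,0,0,0,0,40]
    - [0,0,0,0,0,0,40]
    - [0,0,0.06,0,0,0,40]
    - [0,0,0.06,0,0,0,40]
    - [0,0,0,0,0,0,40]

```text
clock: 5.98
tcp_pos: [0.5287, 0.1105, 0.068]
tool_rot: [-179.9, 0.0, 109.3]
contact_force: [0.5, -0.7, -0.6]
opening: 0.0343
grasp_force: 0.0
```

Emit:
drive_tool:
  plan:
    - [0,0,0.04,0,0,0,40]
    - [0,0,0.04,0,0,0,40]
    - [0,0,0.03,0,0,0,40]
    - [0,0,0,0,0,0,40]

```text
clock: 6.48
tcp_pos: [0.5293, 0.1107, 0.0522]
tool_rot: [-180.0, -0.0, 109.3]
contact_force: [0.5, -0.2, 0.3]
opening: 0.0342
grasp_force: 0.0
```

```bash
python3 s.py
python3 - <<'E'
from plant import imaging, get_state
from h import *
d=imaging.read_camera("wrist"); e=imaging.read_camera("side")
a=np.hstack([cv2.resize(d["frame"][100:360,200:440],(400,433)),cv2.resize(e["frame"][130:238,260:360],(400,433),interpolation=cv2.INTER_CUBIC)]); cv2.imwrite("pics/w4.png",a)
E
```

```text
6.475 [ 0.45 -0.24  0.27] [0.002 0.039 0.03 ] 0.034212421159512535 0.0 0.02 [-34.9  26.3  20.9 115.4 -14.   40.7  14. ] [-179.96   -0.    109.27] [0.5293 0.1107 0.0522]
```

View pics/w4.png

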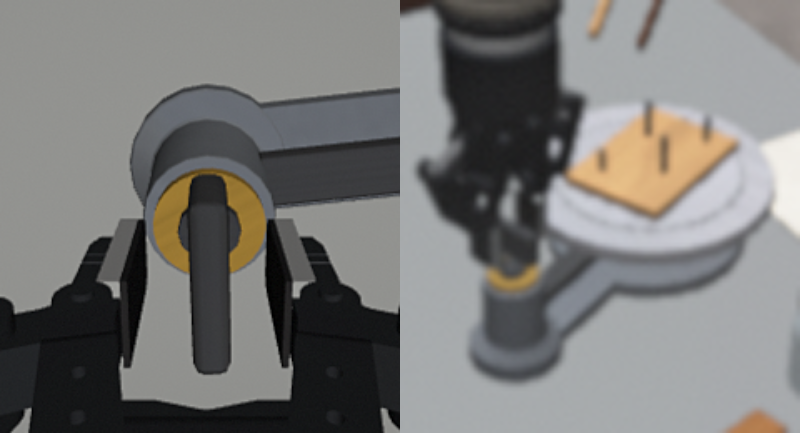

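Now the pads straddle the bar, in both the wrist view (pads at columns 130 and 280 of the crop, bar at 190–230) and the side view. Closing.

Emit:
drive_tool:
  plan:
    - [0,0,0,0,0,0,0]
    - [0,0,0,0,0,0,0]
    - [0,0,0,0,0,0,0]
    - [0,0,0,0,0,0,0]
    - [0,0,0,0,0,0,0]
  newtons: 30

```text
clock: 7.2
tcp_pos: [0.5302, 0.111, 0.0529]
tool_rot: [179.9, 0.0, 109.3]
contact_force: [2.8, -0.0, 1.5]
opening: 0.0095
grasp_force: 35.6
```

```bash
python3 s.py
```

```text
7.2 [ 2.77 -0.04  1.52] [ 0.099 -0.51   0.03 ] 0.0095210763403122 35.64225912094116 -0.064 [-34.9  26.3  20.9 115.3 -14.   40.7  14. ] [179.93   0.   109.28] [0.5302 0.111  0.0529]
```

Emit:
drive_tool:
  plan:
    - [0,0,0,0,0,0.08,0]
    - [0,0,0,0,0,0.08,0]
    - [0,0,0,0,0,0.08,0]
    - [0,0,0,0,0,0.08,0]
    - [0,0,0,0,0,0.08,0]

```text
clock: 7.82
tcp_pos: [0.5305, 0.111, 0.0529]
tool_rot: [179.9, -0.0, 91.2]
contact_force: [3.5, 1.4, 0.3]
opening: 0.0093
grasp_force: 35.6
```

```bash
python3 s.py
```

```text
7.825 [3.48 1.37 0.33] [ 0.127 -0.698  0.063] 0.009285040344627928 35.56649386882782 0.458 [-38.6  27.   25.7 115.6 -17.4  41.   -0.9] [ 1.799e+02 -2.000e-02  9.116e+01] [0.5305 0.111  0.0529]
```

Emit:
drive_tool:
  plan:
    - [0,0,0,0,0,0.08,0]
    - [0,0,0,0,0,0.08,0]
    - [0,0,0,0,0,0.08,0]
    - [0,0,0,0,0,0.08,0]
    - [0,0,0,0,0,0.08,0]
    - [0,0,0,0,0,0.06,0]

```text
clock: 8.57
tcp_pos: [0.5308, 0.111, 0.0529]
tool_rot: [179.9, -0.1, 70.5]
contact_force: [4.2, 0.2, 0.5]
opening: 0.0091
grasp_force: 35.5
```

```bash
python3 s.py
```

```text
8.575 [4.21 0.2  0.47] [ 0.115 -0.875  0.112] 0.009142785338468377 35.46251177787781 0.262 [-42.7  28.1  31.1 115.8 -21.5  41.5 -17.7] [ 1.7988e+02 -6.0000e-02  7.0480e+01] [0.5308 0.111  0.0529]
```

Emit:
drive_tool:
  plan:
    - [0,0,0,0,0,0.045,0]
    - [0,0,0,0,0,0.045,0]

```text
clock: 8.82
tcp_pos: [0.5308, 0.111, 0.0529]
tool_rot: [179.9, -0.1, 66.4]
contact_force: [5.1, 0.7, -1.4]
opening: 0.0093
grasp_force: 35.4
```

```bash
python3 s.py
```

```text
8.825 [ 5.12  0.71 -1.42] [ 0.17 -1.19  0.11] 0.009317361208921415 35.352981090545654 0.219 [-43.4  28.3  32.2 115.9 -22.3  41.7 -21. ] [ 1.7988e+02 -7.0000e-02  6.6440e+01] [0.5308 0.111  0.0529]
```

Emit:
drive_tool:
  plan:
    - [0,0,0,0,0,0.045,0]
    - [0,0,0,0,0,0.045,0]

```text
clock: 9.07
tcp_pos: [0.5309, 0.111, 0.0529]
tool_rot: [179.9, -0.1, 62.4]
contact_force: [5.4, 1.1, 0.1]
opening: 0.0096
grasp_force: 35.3
```

```bash
python3 s.py
```

```text
9.075 [5.39 1.14 0.09] [ 0.113 -1.268  0.124] 0.009552676076228207 35.3393429517746 0.214 [-44.2  28.6  33.3 115.9 -23.2  41.8 -24.2] [ 1.7989e+02 -8.0000e-02  6.2380e+01] [0.5309 0.111  0.0529]
```

Emit:
drive_tool:
  plan:
    - [0,0,0,0,0,0.045,0]
    - [0,0,0,0,0,0.045,0]

```text
clock: 9.32
tcp_pos: [0.5309, 0.1109, 0.0529]
tool_rot: [179.9, -0.1, 58.3]
contact_force: [5.8, 0.7, -1.1]
opening: 0.0091
grasp_force: 35.3
```

```bash
python3 s.py
```

```text
9.325 [ 5.84  0.69 -1.1 ] [ 0.166 -1.253  0.088] 0.009134564991658338 35.335367918014526 0.214 [-45.   28.9  34.4 115.9 -24.   42.  -27.5] [ 1.7988e+02 -9.0000e-02  5.8340e+01] [0.5309 0.1109 0.0529]
```

Emit:
drive_tool:
  plan:
    - [0,0,0,0,0,0.045,0]
    - [0,0,0,0,0,0.045,0]

```text
clock: 9.57
tcp_pos: [0.531, 0.1109, 0.053]
tool_rot: [179.9, -0.1, 54.3]
contact_force: [6.2, 0.7, -1.4]
opening: 0.0098
grasp_force: 35.3
```

```bash
python3 s.py
```

```text
9.575 [ 6.23  0.73 -1.41] [ 0.094 -1.317  0.029] 0.009780988704350744 35.32862305641174 0.213 [-45.8  29.1  35.5 116.  -24.9  42.2 -30.7] [ 1.7988e+02 -1.0000e-01  5.4280e+01] [0.531  0.1109 0.053 ]
```

Emit:
drive_tool:
  plan:
    - [0,0,0,0,0,0.045,0]
    - [0,0,0,0,0,0.045,0]

```text
clock: 9.82
tcp_pos: [0.531, 0.1109, 0.0529]
tool_rot: [179.9, -0.1, 50.2]
contact_force: [5.3, 0.8, -1.4]
opening: 0.0092
grasp_force: 35.3
```

```bash
python3 s.py
```

```text
9.825 [ 5.33  0.85 -1.38] [ 0.09  -1.332  0.059] 0.009180242244357109 35.31565010547638 0.212 [-46.6  29.4  36.5 116.  -25.7  42.4 -34. ] [ 1.7989e+02 -1.0000e-01  5.0230e+01] [0.531  0.1109 0.0529]
```

Emit:
drive_tool:
  plan:
    - [0,0,0,0,0,0.045,0]
    - [0,0,0,0,0,0.045,0]

```text
clock: 10.07
tcp_pos: [0.5311, 0.1108, 0.053]
tool_rot: [179.9, -0.1, 46.2]
contact_force: [7.0, -0.5, -1.0]
opening: 0.0094
grasp_force: 37.0
```

```bash
python3 s.py
```

```text
10.075 [ 6.99 -0.48 -0.96] [ 0.021 -1.358  0.376] 0.00940562111770493 36.96965754032135 -0.12 [-47.3  29.8  37.6 116.1 -26.5  42.6 -37.2] [ 1.7988e+02 -1.1000e-01  4.6230e+01] [0.5311 0.1108 0.053 ]
```

The torque jumped from about 0.08 to 0.38 N m, so the screw has bottomed at a yaw of about 46.5°. Next I'll back off 90°.

Emit:
drive_tool:
  plan:
    - [0,0,0,0,0,-0.167,0]
    - [0,0,0,0,0,-0.167,0]
    - [0,0,0,0,0,-0.167,0]
    - [0,0,0,0,0,-0.167,0]
    - [0,0,0,0,0,-0.167,0]
    - [0,0,0,0,0,-0.167,0]
    - [0,0,0,0,0,-0.167,0]
    - [0,0,0,0,0,-0.167,0]
    - [0,0,0,0,0,-0.167,0]
    - [0,0,0,0,0,-0.167,0]
    - [0,0,0,0,0,-0.167,0]
    - [0,0,0,0,0,-0.167,0]

```text
clock: 11.58
tcp_pos: [0.5299, 0.1107, 0.0529]
tool_rot: [180.0, 0.0, 136.6]
contact_force: [2.5, -0.5, 2.6]
opening: 0.0094
grasp_force: 35.7
```

Emit:
drive_tool:
  plan:
    - [0,0,0,0,0,0,0]
    - [0,0,0,0,0,0,0]

```text
clock: 11.82
tcp_pos: [0.5299, 0.1107, 0.0529]
tool_rot: [180.0, 0.0, 136.3]
contact_force: [1.8, -0.1, 3.7]
opening: 0.0092
grasp_force: 36.0
```

```bash
python3 s.py
```

```text
11.825 [ 1.76 -0.12  3.66] [-0.059 -0.563  0.017] 0.009221639507208557 36.03656351566315 -0.039 [-29.4  25.5  13.8 115.   -9.1  40.4  36.4] [1.7998e+02 2.0000e-02 1.3630e+02] [0.5299 0.1107 0.0529]
```

Emit:
drive_tool:
  plan:
    - [0,0,0,0,0,0,45]
    - [0,0,0,0,0,0,45]
    - [0,0,0,0,0,0,45]
    - [0,0,0,0,0,0,45]
    - [0,0,-0.2,0,0,0,45]
    - [0,0,-0.25,0,0,0,45]
    - [0,0,-0.25,0,0,0,45]
    - [0,0,-0.25,0,0,0,45]
    - [0,0,0,0,0,0,45]
    - [0,0,0,0,0,0,45]

```text
clock: 13.08
tcp_pos: [0.529, 0.1107, 0.1944]
tool_rot: [-180.0, -0.0, 136.5]
contact_force: [-0.8, -0.3, -0.3]
opening: 0.0382
grasp_force: 0.0
```

```bash
python3 s.py
python3 - <<'E'
from plant import imaging, get_state
from h import *
d=imaging.read_camera("wrist"); cv2.imwrite("pics/w5.png",d["frame"])
P=np.array([.5297,.1107,.117])
for a in (132,136.5,141):
    ax=np.array([np.cos(np.radians(a)),np.sin(np.radians(a)),0])*.024
    print(a,w2pix(d,[P+ax,P-ax]).round(1).tolist())
E
```

```text
13.075 [-0.78 -0.32 -0.32] [ 0.012 -0.037 -0.046] 0.038198698541232604 0.0 -0.004 [-32.2  14.6  16.5 108.3  -4.9  57.8  32.9] [-1.7995e+02 -4.0000e-02  1.3645e+02] [0.529  0.1107 0.1944]
132 [[327.4, 156.3], [322.7, 212.2]]
136.5 [[325.0, 156.2], [324.9, 212.3]]
141 [[322.7, 156.3], [327.2, 212.2]]
```

View pics/w5.png

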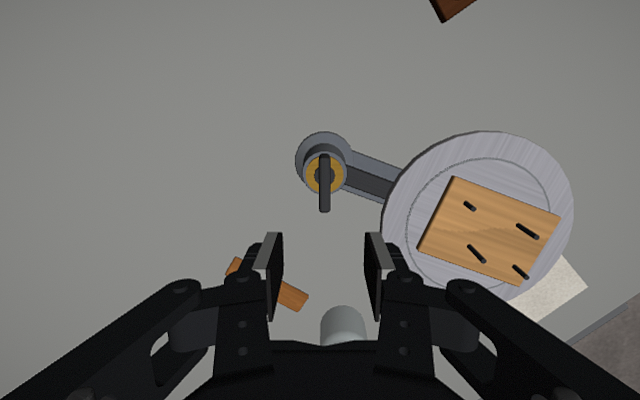

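The bar runs from (324.5,155) to (324.5,212), which matches a yaw of 136.5°, or 90° back from the stop. The gripper is clear, so I'll hand in.

```bash
python3 -c "
from plant import workorder
print(workorder.finish_job())"
```

```text
the job is handed in; nothing more can be done
None
```

I turned the screw clockwise until it came up solid (about 0.38 N m, under the 0.40 limit), backed it off 90° to within a degree or so, let go and handed the job in at about 13 s; nothing around the wheel was touched.

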